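# Clamp a printed housing with the outer of two nested knobs

### The job

Stand the orange printed housing flat on the bed of the bench clamp between the jaws, its narrow width across them, let go, then turn only the black outer knob clockwise until the jaw holds the housing against the stop with a light squeeze of about 10 N: below 5 N it slips, above 20 N it cracks. The red inner knob on top is the calibrated setting and must stay put, and the other things on the bench stay where they are.

Things in the scene. Friction and masses are not known exactly. Their poses are not given: they have to be found in the camera images.
- clamp: bench clamp fixed to the table; origin on the table under its middle, z up. Jaws close along its y (moving jaw at -y, stop at +y). Dark base plate 100 (x) by 245 (y) mm, y -135 to +110 mm, 12 mm thick; its top is the bed. White gear housing on it, 96 (x) by 90 (y) mm, y -130 to -40 mm, flat top 45 mm above the table
- bed_spot (a point): point on the bed surface, 12 mm above the table, at clamp x = 0, y = +19 mm, in the open gap; axes as the clamp's. The housing, centred here, clears pad and stop at every start, by about 5 mm at the tightest. Both jaws are 36 mm wide in x and reach 36 to 38 mm above the table
- pad_home (a point): middle of the face of the moving jaw's black spring pad as it stands at outer knob angle 0 (clamp y = -10 mm, 25 mm above the table); the point is fixed, the face goes 10 mm towards +y per rad. Loaded, the pad gives way on its carriage 1 mm per 6 N
- stop_mean (a point): middle of the range in which the face of the aluminium stop can lie (clamp y = +47 mm, 25 mm above the table); the stop stands fast but was set by eye up to 5 mm either way along y and is not measured, so the contact must be felt
- knob_axis (a point): point on the common upright axis of the two knobs, half-way up the black outer one, 61 mm above the table; axes as the clamp's. Black ribbed outer knob: 56 mm in diameter, 48 to 74 mm above the table. Red inner knob above it: 32 mm in diameter, 74.5 to 88.5 mm
- outer_knob (a joint): angle of the black outer knob, rad, growing clockwise seen from above; a rad moves the jaw 10 mm to the stop. Up to 4; starts at 0 to 0.6. It stays where it is left, by a drag of 0.24 N m: the moment read at rest may lie at either end of that drag, but per newton of squeeze it shifts by 0.010 N m against clockwise turning (about 50 N per rad after contact)
- inner_knob (a joint): angle of the red inner knob, rad, growing clockwise; 0 at the calibrated setting, where it starts. It turns at a light touch (0.008 N m) and is not linked to the outer knob
- housing_mid (a point): centre of the loose orange printed housing, a solid box 50 (its x) by 36 (its y) by 30 mm high, about 0.12 kg, half-way up (15 mm over its underside); starts upright on the table. A black lens disc and a grey strip mark its top. The jaws are to close on the 36 mm width
- jar: bystander: small jar with blue cap, 42 mm in diameter, 55 mm high; origin under its centre. It and the housing may have swapped places
- screwdriver: bystander: screwdriver with green handle, 170 mm long, lying
- caliper: bystander: caliper, 200 mm long, lying
- spool: bystander: spool of blue filament lying flat, 170 mm in diameter, 56 mm high
- cup: bystander: white cup, 72 mm in diameter, 85 mm high
- heatsink: bystander: finned aluminium heat sink 50 by 50 by 26 mm
- bracket: bystander: yellow printed bar 60 by 30 by 12 mm
Things that resemble listed ones, but are neither listed nor needed, are in the scene too. Of the things that look like the part that bears housing_mid, the largest one is meant.

How it is judged (in metres and radians):
On the way, in this order (a step that is already met when the one before it is completed fails the run):
1. the housing stands flat on the clamp's bed in the open gap, let go and not yet squeezed (horizontal distance between housing_mid and bed_spot below 0.016 m and z of housing_mid in the frame of bed_spot between 0.012 and 0.018 m and angle between the y axis of housing_mid and the y axis of clamp, either way round below 0.2 rad and contact force between the fingers and housing below 0.1 N and contact force between pad_c0 and housing below 2 N), for 0.2 s.
2. the jaw squeezes the housing with more than 5 N (contact force between pad_c0 and housing above 5 N), for 0.2 s.
At the end, for the whole second after the job is handed in: the housing stands flat on the bed (within 3 mm of seated height, 12 mm of the middle across the jaws, 7 degrees of square), held between pad and stop with 5 to 20 N, the inner knob within 0.15 rad of its setting, the gripper off everything (contact force between pad_c0 and housing between 5 and 20 N and contact force between stop and housing above 1.5 N and x of housing_mid in the frame of bed_spot between -0.012 and 0.012 m and z of housing_mid in the frame of bed_spot between 0.012 and 0.018 m and angle between the y axis of housing_mid and the y axis of clamp, either way round below 0.12 rad and angle between housing_mid's own z axis and vertical below 0.1 rad and value of joint inner_knob between -0.15 and 0.15 rad and linear speed of housing below 0.01 m/s); the robot touches nothing.
It fails at once if the housing is squeezed by the jaw with more than 22 N (contact force between pad_c0 and housing above 22 N).
It fails at once if the inner knob is turned by more than 0.15 rad (value of joint inner_knob above 0.15 rad or value of joint inner_knob below -0.15 rad).
It fails at once if the jaw is pushed by hand instead of driven by the knob (contact force between the fingers and pad_c0 above 8 N or contact force between the fingers and jaw_c0 above 8 N).
It fails at once if a bystander is moved by more than 20 mm (distance of any of jar, screwdriver, caliper, spool, cup, heatsink, bracket from where it was at the start of the episode above 0.02 m).
It also fails if it takes over 72 s, if anything falls off the work surface, if the arm or the gripper's body presses on something with over 40 N, if the wrist force passes 120 N, or if a joint passes its speed limit or range.

### The arm

A 6-joint arm with a two-finger parallel gripper is mounted at the origin on the work surface. World frame = base frame: x ahead of the robot, y to its left, z up, the work surface at z = 0. Lengths are in m, angles in degrees, forces in N, time in s.
With the tool pointing down it reaches from about 0.375 to 0.75 m from the base axis. Payload 9 kg.
Tool frame: the origin (TCP) lies between the finger pads; the fingertips stand ctrl.tcp_to_tips ahead of it and the grasp point (between the pads) lies 8 mm behind it (ctrl.tcp_to_tips is the distance from the TCP to the fingertips, in m); x points along the fingers, y is the direction in which the jaws open and shut, and the axes are right-handed (so a half turn about x gives the same grasp; the last joint's range is limited). The gripper opens to 85 mm and grips with 20 to 120 N. Pads are 22 mm wide; open, the fingers measure 114 mm over their backs; the gripper's body (76 mm by 85 mm) begins 54 mm behind the grasp point. The pads swing forward as they close: fully open they stand 13 mm farther back than shut.
Start: joints at [50.839, 5.964, 5.575, 89.605, 0, 77.527], TCP at [0.269, 0.536, 0.242] pointing down, gripper open.
Joint ranges: [-171.21, 171.21], [-48.23, 106.86], [-62.78, 66.21], [-105.2, 120.99], [-86.42, 89.51], [-180, 180]. Speed limits (degrees/s): [127.2, 127.2, 147.25, 180, 180, 180].

### API

Orientations are given as [roll, pitch, yaw] about the fixed x, y, z axes, in that order (R = Rz(yaw) Ry(pitch) Rx(roll)).
In Python, from cell import ctrl gives the robot as it stands. Calls block until the motion is done:
- ctrl.reach(position, orientation): joint-space move of the TCP to a pose.
- ctrl.move_straight(position, vel=0.15, ori=None, threshold=None): straight line of the TCP; ori=None keeps the orientation; vel is the mean speed in m/s. With threshold (N) it stops when the force on the tool has changed by that much, and returns True; else False.
- ctrl.move_joints(angles): joint-space move.
- ctrl.grip(opening, strength=None): finger opening in m; strength is the grip in N (None keeps the last); returns when the fingers have stopped.
- ctrl.sleep(seconds).
- ctrl.solve_ik(position, orientation): joint angles nearest the present ones, or None.
- ctrl.observe(): the state.
- ctrl.grab_frame(name): name is "scene" or "top" or "wrist"; returns a dict with "color" (480x640x3 uint8, blue, green, red), "depth" (480x640 float32, m along the optical axis (not along the pixel's ray), 0 where there is no reading), "fx", "fy", "cx", "cy" (pixels), "R" (3x3) and "t" (3): a world point X has camera coordinates R X + t; the wrist camera has in their place "T_tool_cam" (4x4, takes a point from camera to tool coordinates, whose origin is the TCP and whose axes are the tool frame's). Camera axes: x right, y down, z forward; pixel columns grow to the right and rows downward; lengths in m; the calibration is good to about 2 mm. A picture is of the moment at which its call begins: read the wrist's pose just before it.
A pose or a line that the arm cannot do raises ctrl.Unreachable and nothing moves.
- ctrl.close_job(): hands the job in, once; it reports no verdict.
The state is a dict: "t": time; "joints": joint angles; "dq": joint speeds; "tau": joint torques, N m; "eef_pos": TCP position; "eef_rot": TCP orientation; "contact_force": force on the tool from outside, world axes, zero at the start; "ft_torque": the same for the moment, N m; "gripper_width": finger opening in m.
Only numpy, scipy, OpenCV 4.12 (cv2) and the standard library are available. Lean on these libraries where they do the work, as an engineer would, in place of code of your own. Each camera call takes 0.05 s, during which the arm holds its last target.

## Working session

There is one attempt and no reset: what is moved stays moved. The work goes in short steps, each a Python script; the robot and the scene stay as the last script left them, time stands still between calls to the robot, and variables do not carry over. Pictures are saved under pics/ and viewed, and the job is handed in when it is done.

```bash
ls; mkdir -p pics
python3 - <<'E'
from cell import ctrl
import cv2,numpy as np,pickle
s=ctrl.observe();print(s)
print(ctrl.tcp_to_tips)
for n in("scene","top"):
    f=ctrl.grab_frame(n);pickle.dump(f,open(f'pics/{n}0.pkl','wb'));cv2.imwrite(f'pics/{n}0.png',f['color'])
    print(n,f['fx'],f['cx'],f['cy'],np.round(f['R'],3).tolist(),f['t'])
E
```

```text
pics
{'t': 0.0, 'joints': array([5.08384598e+01, 5.99963326e+00, 5.52666345e+00, 8.96059345e+01,
       8.44313019e-04, 7.75251050e+01]), 'dq': array([-0.04910531, -0.03846206,  0.04748296, -0.03985137, -0.07082438,
       -0.06009419]), 'tau': array([ 1.06739630e-03, -5.56934166e+01,  5.03642642e+01,  1.71367591e-02,
       -3.03338129e-04,  9.72107864e-05]), 'eef_pos': array([0.26925551, 0.53582225, 0.24150816]), 'eef_rot': array([-103.08796288,   89.92109118, -129.77460866]), 'contact_force': array([ 0.07138056,  1.02714166, -0.4398726 ]), 'ft_torque': array([-0.03112168, -0.00258792,  0.01803448]), 'gripper_width': 0.0854437401886385}
0.011
scene 497.6126328561719 315.0950582571227 240.15984309083595 [[-0.03, 0.999, 0.012], [0.792, 0.031, -0.609], [-0.609, -0.009, -0.793]] [ 0.03110666 -0.3853388   1.45350763]
top 484.57643661768446 315.63770038116473 237.5928677676853 [[-0.022, -1.0, -0.02], [-0.988, 0.025, -0.155], [0.155, 0.017, -0.988]] [0.02214766 0.54333031 1.30118026]
```

View pics/scene0.png

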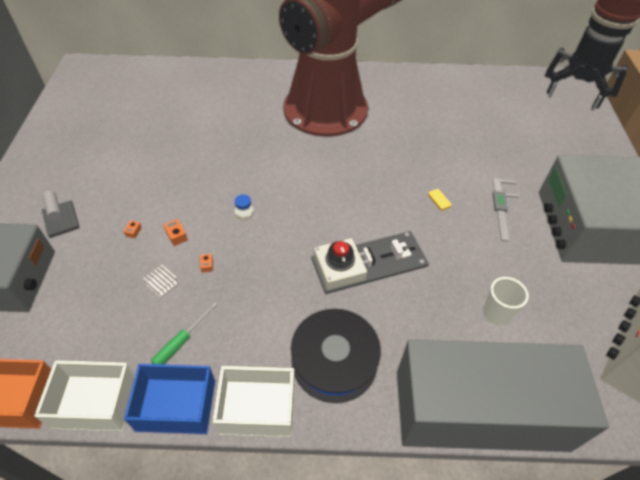

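View pics/top0.png

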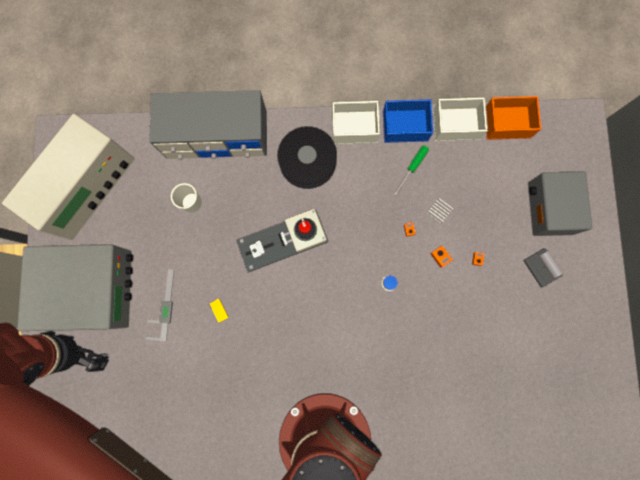

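The scene view shows the clamp in the middle: white gear box with the black and red knobs at about (343,255), and the stop at (402,247). Three orange parts lie at its left; the largest is at (176,232) in the scene view and (441,256) in the top view. The jar is at (390,283) in the top view.

```bash
cat > h.py <<'E'
import numpy as np,cv2,pickle
def unproj(f,u,v,z=None):
    """world point; z: intersect with height plane, else depth"""
    d=np.array([(u-f['cx'])/f['fx'],(v-f['cy'])/f['fy'],1.])
    R=np.array(f['R']);t=np.array(f['t']);C=-R.T@t;w=R.T@d
    if z is None: return C+w*f['depth'][int(round(v)),int(round(u))]
    return C+w*(z-C[2])/w[2]
def crop(f,x0,y0,x1,y1,k,name):
    cv2.imwrite(name,cv2.resize(f['color'][y0:y1,x0:x1],None,fx=k,fy=k,interpolation=cv2.INTER_CUBIC))
E
python3 - <<'E'
from h import *
f=pickle.load(open('pics/top0.pkl','rb'))
crop(f,230,200,340,280,7,'pics/c1.png');crop(f,370,210,500,300,6,'pics/c2.png')
def row(n,u,v):
    print(n,np.round(unproj(f,u,v),3))
for n,u,v in[('house',441,256),('red',304,227),('jar',390,283),('bed',270,245),('table',350,300),('boxtop',318,240)]:row(n,u,v)
E
```

```text
house [ 0.485 -0.336  0.033]
red [0.566 0.039 0.087]
jar [ 0.413 -0.19   0.047]
bed [0.53  0.139 0.014]
table [ 0.371 -0.082  0.002]
boxtop [0.537 0.003 0.04 ]
```

View pics/c1.png

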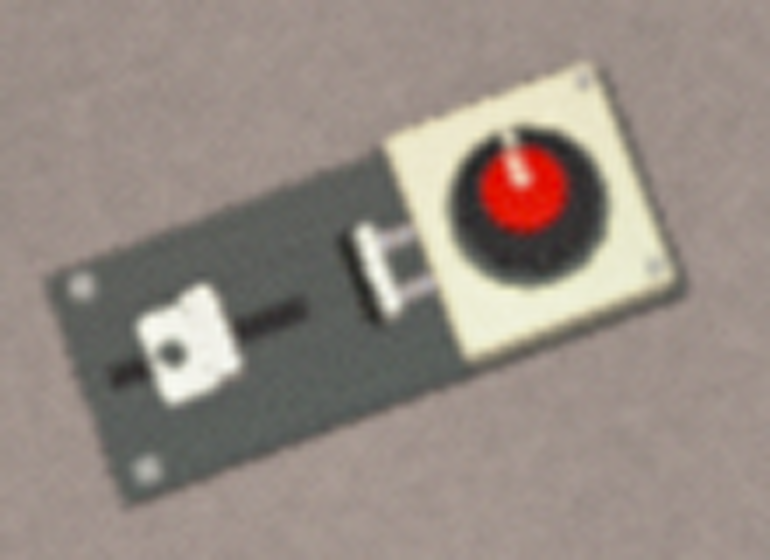

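View pics/c2.png

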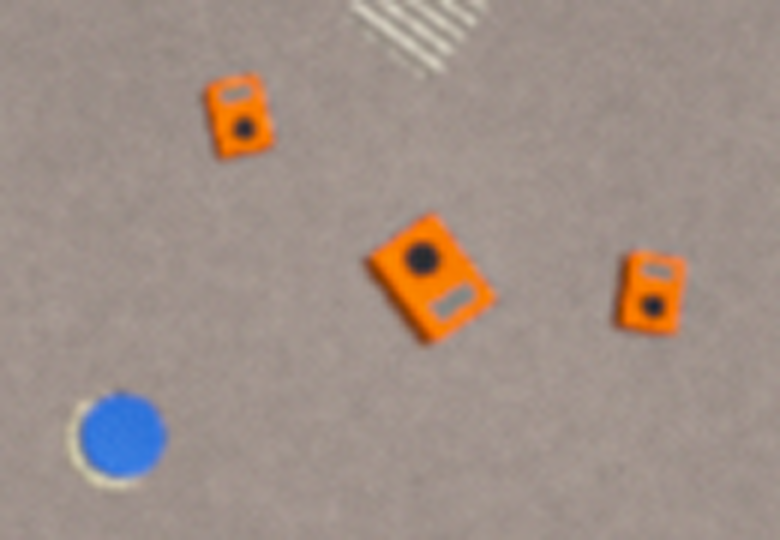

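Run:
```python
from h import *
f=pickle.load(open('pics/top0.pkl','rb'))
def P(px,py,o,k,z): return unproj(f,o[0]+(px+.5)/k-.5,o[1]+(py+.5)/k-.5,z)
a=(230,200)
B=[P(*p,a,7,.012) for p in[(46,275),(126,507)]]
G=[P(*p,a,7,.045) for p in[(385,145),(590,62),(680,275),(468,358)]]
print('base edge',B,np.linalg.norm(B[0]-B[1]))
for i in range(4):
    d=G[(i+1)%4]-G[i];print('box',G[i].round(4),np.linalg.norm(d).round(4),np.degrees(np.arctan2(d[1],d[0])).round(1))
print('boxmid',np.mean(G,0),'edge mid',np.mean(B,0))
print('red',P(525,188,a,7,.0885),'black',P(528,205,a,7,.074))
# orange
hsv=cv2.cvtColor(f['color'],cv2.COLOR_BGR2HSV)
b=(370,210)
H=[P(*p,b,6,.03) for p in[(432,213),(495,297),(430,343),(370,260)]]
for i in range(4):
    d=H[(i+1)%4]-H[i];print('hs',H[i].round(4),np.linalg.norm(d).round(4),np.degrees(np.arctan2(d[1],d[0])).round(1))
print(np.mean(H,0), 'lens',P(422,258,b,6,.03),'strip',P(453,301,b,6,.03))
```

```text
base edge [array([0.55064971, 0.23582594, 0.012     ]), array([0.4554436 , 0.20328185, 0.012     ])] 0.10061471733821784
box [0.5943 0.0945 0.045 ] 0.0882 -69.0
box [0.6259 0.0122 0.045 ] 0.0932 -158.8
box [ 0.539  -0.0215  0.045 ] 0.0898 110.1
box [0.508  0.0628 0.045 ] 0.0919 20.2
boxmid [0.56681792 0.03700687 0.045     ] edge mid [0.50304665 0.2195539  0.012     ]
red [0.56760931 0.03736596 0.0885    ] black [0.56350792 0.0369026  0.074     ]
hs [ 0.5156 -0.34    0.03  ] 0.0477 -146.4
hs [ 0.4759 -0.3664  0.03  ] 0.0372 123.4
hs [ 0.4554 -0.3353  0.03  ] 0.0465 32.8
hs [ 0.4945 -0.3101  0.03  ] 0.0366 -54.7
[ 0.48535424 -0.33794898  0.03      ] lens [ 0.49480477 -0.33407388  0.03      ] strip [ 0.47452201 -0.34704283  0.03      ]
```

```bash
cat >> h.py <<'E'
def ori(a): return [90-a,90,0]   # tool down, tool y at world angle a
def wframe(ctrl,name):
    from scipy.spatial.transform import Rotation as Ro
    s=ctrl.observe()
    f=ctrl.grab_frame('wrist')
    T=np.eye(4);T[:3,:3]=Ro.from_euler('xyz',s['eef_rot'],degrees=True).as_matrix();T[:3,3]=s['eef_pos']
    W=np.linalg.inv(T@np.array(f['T_tool_cam']));f['R']=W[:3,:3];f['t']=W[:3,3]
    pickle.dump(f,open(f'pics/{name}.pkl','wb'));cv2.imwrite(f'pics/{name}.png',f['color']);return f
def proj(f,X):
    c=np.array(f['R'])@np.array(X)+f['t'];return np.array([f['fx']*c[0]/c[2]+f['cx'],f['fy']*c[1]/c[2]+f['cy']])
E
python3 - <<'E'
from cell import ctrl
from h import *
for p,a in[((.485,-.338,.2),33.2),((.485,-.338,.2),213.2),((.532,.135,.2),19.5),((.532,.135,.2),199.5)]:
    q=ctrl.solve_ik(list(p),ori(a));print(a,None if q is None else np.round(q,1))
E
```

```text
33.2 [-47.5   4.2  -0.7  85.1   0.    9.3]
213.2 [ -47.5    4.2   -0.7   85.1    0.  -170.7]
19.5 [ 0.6 -3.2 -8.2 85.1  0.  71.1]
199.5 [   0.6   -3.2   -8.2   85.1    0.  -108.9]
```

Run:
```python
from cell import ctrl
from h import *
ctrl.reach([.532,.135,.24],ori(19.5))
f=wframe(ctrl,'w1'); print(ctrl.observe()['t'])
print(proj(f,[.532,.135,.012]),proj(f,[.566,.037,.074]),np.round(f['T_tool_cam'],3).tolist())
ctrl.reach([.485,-.338,.2],ori(33.2))
f=wframe(ctrl,'w2'); print(ctrl.observe()['t'])
print(proj(f,[.485,-.338,.03]))
```

```text
1.9
[322.57609853 209.99533067] [321.56220811 336.16050995] [[0.0, -0.265, 0.964, -0.131], [1.0, 0.0, -0.0, 0.001], [0.0, 0.964, 0.265, -0.065], [0.0, 0.0, 0.0, 1.0]]
3.6917
[322.00343021 221.70845418]
```

View pics/w1.png

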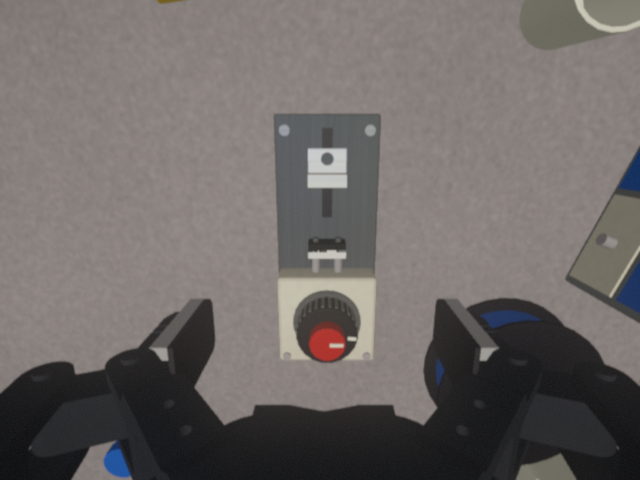

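View pics/w2.png

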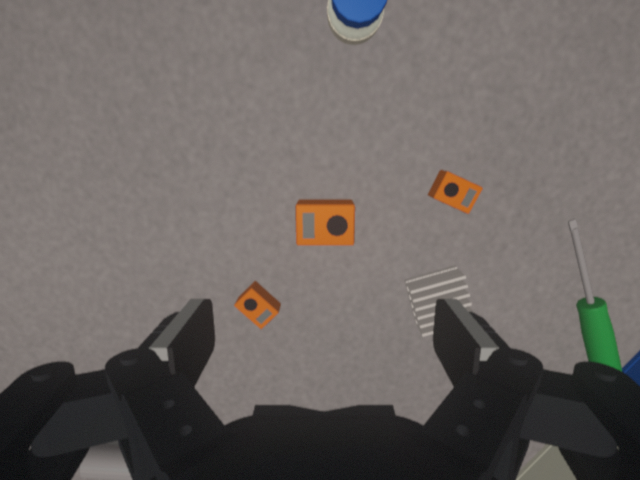

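The clamp sits upright in the wrist view: base top edge from (275,114) to (381,114), gear box from (279,270) to (376,360), red knob at (326,342). The housing is square to the image, at (297–354, 206–246).

Run:
```python
from h import *
f=pickle.load(open('pics/w1.pkl','rb'));crop(f,265,105,392,232,5,'pics/c3.png');crop(f,265,225,392,368,4,'pics/c4.png')
f=pickle.load(open('pics/w2.pkl','rb'));crop(f,285,190,365,255,8,'pics/c5.png')
```

```text
(no output)
```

View pics/c3.png

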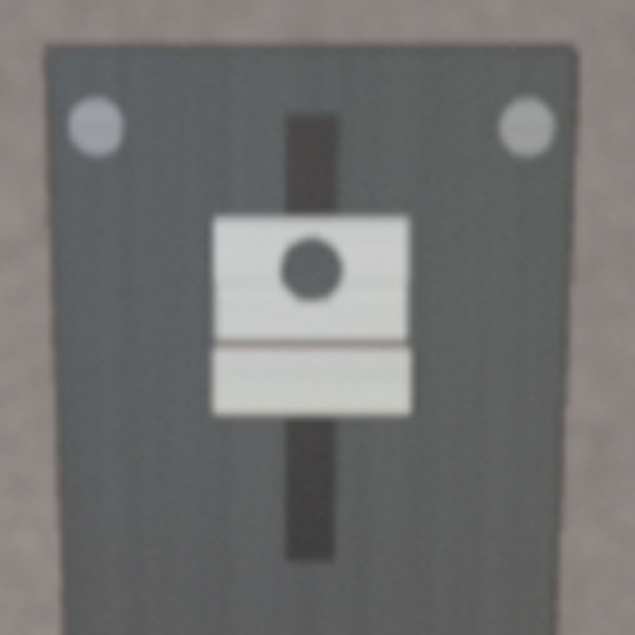

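View pics/c4.png

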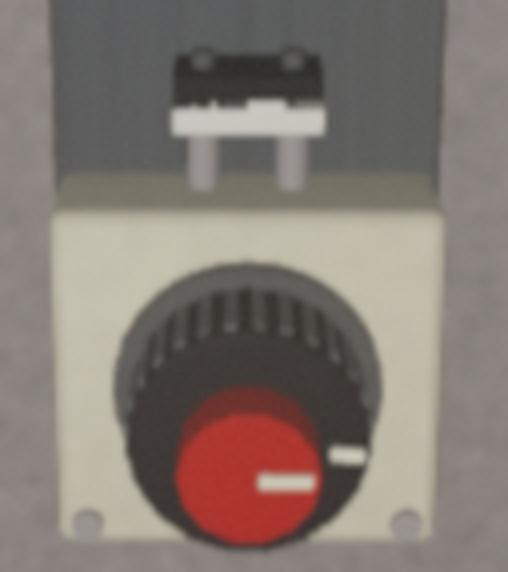

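View pics/c5.png

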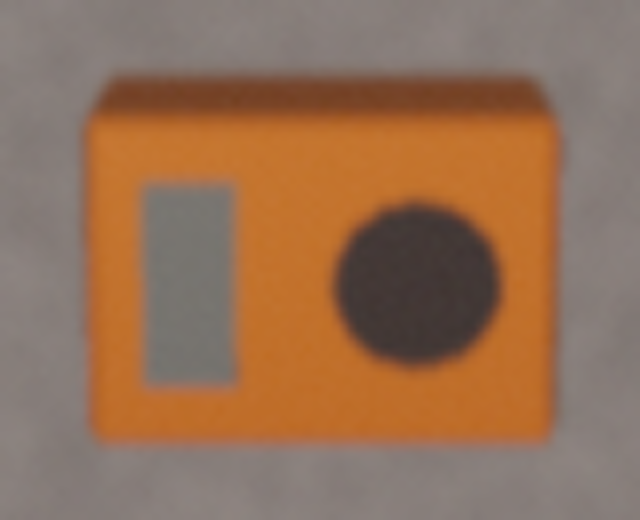

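Run:
```python
from h import *
f=pickle.load(open('pics/w1.pkl','rb'))
def P(px,py,o,k,z): return unproj(f,o[0]+(px+.5)/k-.5,o[1]+(py+.5)/k-.5,z)
a=(265,105);b=(265,225)
B=[P(45,44,a,5,.012),P(578,46,a,5,.012)]
G=[P(*p,b,4,.045) for p in[(53,212),(443,212),(434,540),(62,540)]]
n=np.linalg.norm
d=B[1]-B[0];print('base',B,n(d),np.degrees(np.arctan2(d[1],d[0])))
for i in range(4):
    d=G[(i+1)%4]-G[i];print('box',G[i].round(4),n(d).round(4),np.degrees(np.arctan2(d[1],d[0])).round(1))
bm=np.mean(G,0);em=np.mean(B,0);d=em-bm;print('bm',bm,'em',em,n(d[:2]),np.degrees(np.arctan2(d[1],d[0])))
red=P(248,479,b,4,.0885);print('red',red)
th=np.arctan2(d[1],d[0]);uy=np.array([np.cos(th),np.sin(th)]);ux=np.array([uy[1],-uy[0]])
o=em[:2]-.110*uy; o2=bm[:2]+.085*uy;print('o',o,o2); o=(o+o2)/2
loc=lambda X:(round(1e3*float((X[:2]-o)@ux),1),round(1e3*float((X[:2]-o)@uy),1))
print('clamp o',o,'bed',o+.019*uy)
print('red loc',loc(red),'stop face',loc(P(213,415,a,5,.037)),loc(P(410,415,a,5,.037)),'stop step edge',loc(P(312,343,a,5,.037)))
print('pad face',[loc(P(248,y,b,4,.037)) for y in(52,105)])
c=P(248,479,b,4,.0885)
m=[P(258,484,b,4,.0885),P(316,483,b,4,.0885)];k=[P(332,455,b,4,.074),P(366,457,b,4,.074)]
print('red mark',[loc(x) for x in m],'blk mark',[loc(x) for x in k])
f=pickle.load(open('pics/w2.pkl','rb'))
H=[P(*p,(285,190),8,.03) for p in[(88,117),(557,117),(552,440),(94,440)]]
for i in range(4):
    d=H[(i+1)%4]-H[i];print('hs',H[i].round(4),n(d).round(4),np.degrees(np.arctan2(d[1],d[0])).round(1))
print('house',np.mean(H,0))
```

```text
base [array([0.45917656, 0.20498514, 0.012     ]), array([0.5520488, 0.2376384, 0.012    ])] 0.09844535927553943 19.371335542262496
box [0.5119 0.0656 0.045 ] 0.0921 19.6
box [0.5987 0.0965 0.045 ] 0.0881 -69.8
box [0.6291 0.0139 0.045 ] 0.0937 -160.4
box [ 0.5408 -0.0176  0.045 ] 0.0881 109.2
bm [0.57014171 0.03961247 0.045     ] em [0.50561268 0.22131177 0.012     ] 0.19281761616167695 109.55208189183504
red [0.57006267 0.03885053 0.0885    ]
o [0.54242567 0.11765463] [0.54169531 0.11971117]
clamp o [0.54206049 0.1186829 ] bed [0.53570188 0.13658731]
red loc (-0.3, -84.6) stop face (-17.9, 43.8) (17.8, 43.9) stop step edge (0.0, 56.7)
pad face [(-0.2, -2.9), (-0.1, -15.9)]
red mark [(1.8, -85.8), (14.3, -85.6)] blk mark [(18.7, -87.2), (26.4, -87.7)]
hs [ 0.4587 -0.3376  0.03  ] 0.0484 33.3
hs [ 0.4991 -0.3111  0.03  ] 0.0346 -56.4
hs [ 0.5183 -0.3399  0.03  ] 0.0487 -146.7
hs [ 0.4776 -0.3666  0.03  ] 0.0346 123.1
house [ 0.48842535 -0.33879261  0.03      ]
```

Run:
```python
from cell import ctrl
from h import *
p=[.487,-.3385]
ctrl.move_straight(p+[.06],vel=.2,ori=ori(33.3))
r=ctrl.move_straight(p+[.014],vel=.08,threshold=8)
print(r,ctrl.observe()['eef_pos'])
ctrl.grip(.03,strength=40)
s=ctrl.observe();print(s['t'],s['gripper_width'],s['contact_force'],s['eef_pos'])
ctrl.move_straight(p+[.14],vel=.2)
s=ctrl.observe();print(s['t'],s['gripper_width'],s['contact_force'])
ctrl.reach([.5343,.1364,.11],ori(19.5))
f=wframe(ctrl,'w3');s=ctrl.observe();print(s['t'],s['gripper_width'],s['contact_force'],s['eef_pos'])
```

```text
False [ 0.48703093 -0.33855623  0.01406451]
5.6917 0.049146365360042826 [ 0.32651002 -0.76492649  4.18500882] [ 0.48732243 -0.33886595  0.01466531]
6.475 0.049202028826194164 [-0.84967038  0.63179579 -1.14902803]
8.2667 0.049377812023255856 [ 0.61763902 -1.0296665  -1.52864704] [0.53465747 0.13553115 0.1100193 ]
```

View pics/w3.png

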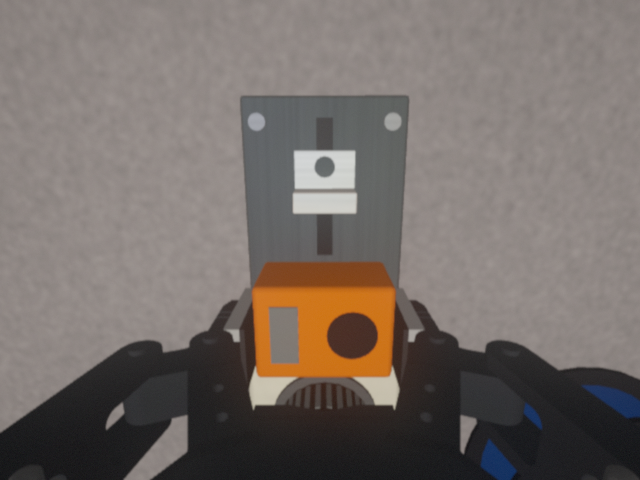

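Run:
```python
from h import *
f=pickle.load(open('pics/w3.pkl','rb'));crop(f,230,140,420,390,2.4,'pics/c6.png')
uy=np.array([np.cos(np.radians(109.5)),np.sin(np.radians(109.5))]);ux=np.array([uy[1],-uy[0]])
o=np.array([.541,.1175])
loc=lambda X:(1e3*np.array([(X[:2]-o)@ux,(X[:2]-o)@uy])).round(1)
for z in(.1255,):
    print('top +y edge',loc(unproj(f,255,288,z)),loc(unproj(f,393,288,z)),'-y',loc(unproj(f,256,377,z)),loc(unproj(f,391,377,z)))
print('bottom +y edge',loc(unproj(f,262,263,.0955)),loc(unproj(f,386,263,.0955)))
print('stop face',loc(unproj(f,293,213.5,.037)),loc(unproj(f,356,213.5,.037)),'base edge',loc(unproj(f,240,96,.012)),loc(unproj(f,409,96,.012)))
```

```text
top +y edge [-22.   36.5] [24.4 36.5] -y [-23.4   1.9] [25.4  1.9]
bottom +y edge [-24.6  35.2] [27.  35.2]
stop face [-16.2  44.8] [19.2 44.8] base edge [-47.6 109.4] [ 50.7 109.3]
```

View pics/c6.png

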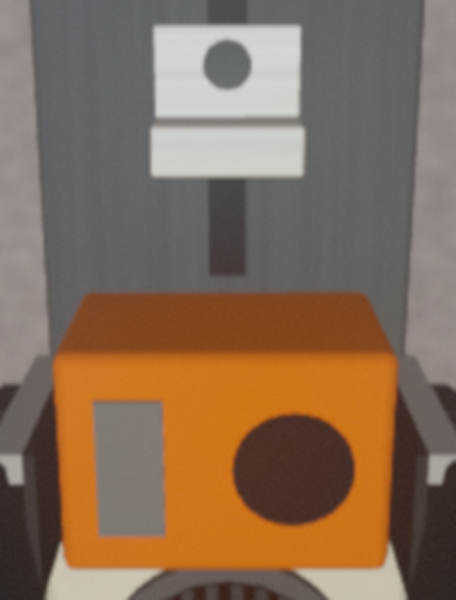

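Housing is held square, centred on the clamp in x. Its +y edge is at v≈288; the stop face at v≈213 is about 8 mm ahead of it. I shift it 1.5 mm towards the stop and lower it.

Run:
```python
from cell import ctrl
from h import *
uy=np.array([np.cos(np.radians(109.5)),np.sin(np.radians(109.5))])
p=list(np.array([.541,.1175])+.0215*uy)
ctrl.move_straight(p+[.06],vel=.12,ori=ori(19.5))
f=wframe(ctrl,'w4')
r=ctrl.move_straight(p+[.034],vel=.08,threshold=8);print(r)
r=ctrl.move_straight(p+[.022],vel=.02,threshold=4)
s=ctrl.observe();print(r,s['t'],s['eef_pos'],s['contact_force'],s['ft_torque'])
f=wframe(ctrl,'w5')
```

```text
False
True 9.8 [0.53419642 0.13780183 0.02660978] [-0.3007223   0.11358952  3.63020054] [ 0.02561175 -0.03916446 -0.01214597]
```

View pics/w5.png

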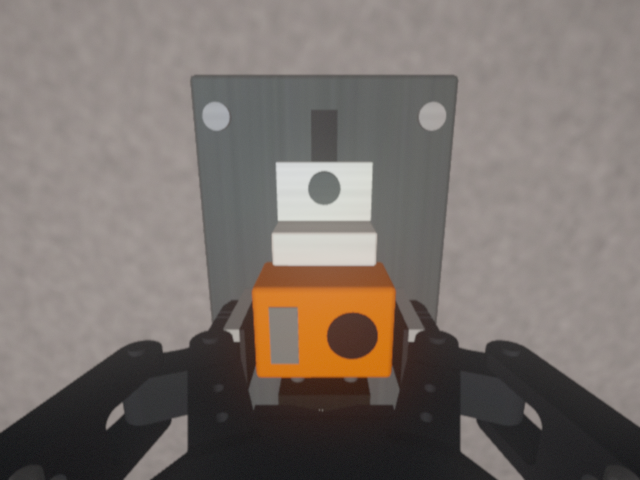

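The housing is seated between stop and pad: TCP z 26.6 mm against 26.5 mm expected, contact felt. Release, rise and look.

Run:
```python
from cell import ctrl
from h import *
ctrl.grip(.085)
p=list(ctrl.observe()['eef_pos'])
ctrl.move_straight([p[0],p[1],.24],vel=.2)
f=wframe(ctrl,'w6');print(ctrl.observe()['t'])
crop(f,230,90,430,370,2,'pics/c7.png')
for a in range(0,360,20):
    q=ctrl.solve_ik([.569,.0385,.12],ori(a));print(a,None if q is None else np.round(q[[0,5]],0),end=' ')
```

```text
11.5667
0 [-9. 81.] 20 [-9. 61.] 40 [-9. 41.] 60 [-9. 21.] 80 [-9.  1.] 100 [ -9. -19.] 120 [ -9. -39.] 140 [ -9. -59.] 160 [ -9. -79.] 180 [ -9. -99.] 200 [  -9. -119.] 220 [  -9. -139.] 240 [  -9. -159.] 260 [  -9. -179.] 280 [ -9. 161.] 300 [ -9. 141.] 320 [ -9. 121.] 340 [ -9. 101.]
```

View pics/c7.png

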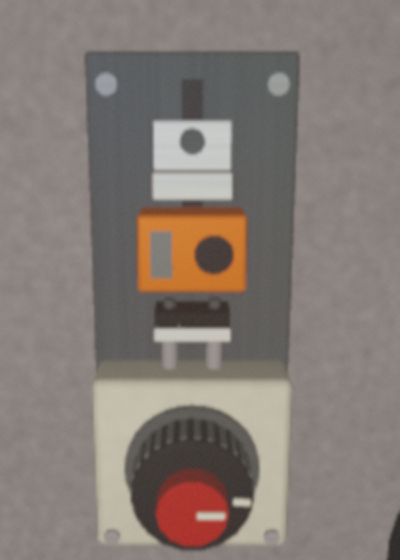

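The housing stands square in the gap, a few mm clear of both pad and stop. Outer-knob mark is at clamp +x. Now grip the black knob.

Run:
```python
from cell import ctrl
from h import *
a=201
ctrl.reach([.569,.0385,.16],ori(a))
ctrl.sleep(.3);s=ctrl.observe();print(s['t'],s['joints'].round(1),s['contact_force'],s['ft_torque'])
r=ctrl.move_straight([.569,.0385,.058],vel=.1,threshold=8)
s=ctrl.observe();print(r,s['t'],s['eef_pos'],s['contact_force'],s['ft_torque'])
f=wframe(ctrl,'w7')
```

```text
14.675 [  -9.3    0.8   -8.3   80.9    0.  -120.3] [ 0.09391338  0.10870467 -0.65851065] [-0.01137338 -0.00864116 -0.00046745]
False 15.8417 [0.5695774  0.03842091 0.05883154] [-0.05781815  0.28990437 -0.41905264] [ 0.01898838  0.00431336 -0.03142351]
```

View pics/w7.png

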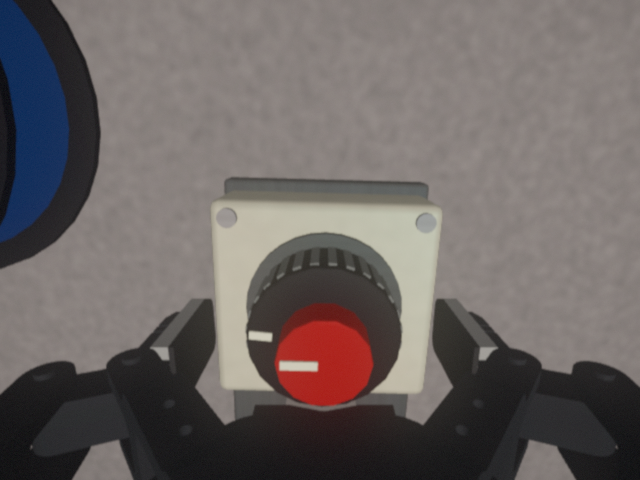

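Fingers straddle the black knob, which is centred at u≈324; the red knob top is at about (324,354). Check the centring in the other direction, then close.

Run:
```python
from cell import ctrl
from h import *
f=pickle.load(open('pics/w7.pkl','rb'))
crop(f,230,220,420,410,3,'pics/c8.png')
print(proj(f,[.5695,.0385,.0885]),unproj(f,324,354,.0885),[unproj(f,u,295,.074) for u in (248,401)])
```

```text
[326.51270376 369.27233252] [0.57218938 0.03370536 0.0885    ] [array([0.60109646, 0.03035329, 0.074     ]), array([0.55263275, 0.01174016, 0.074     ])]
```

View pics/c8.png

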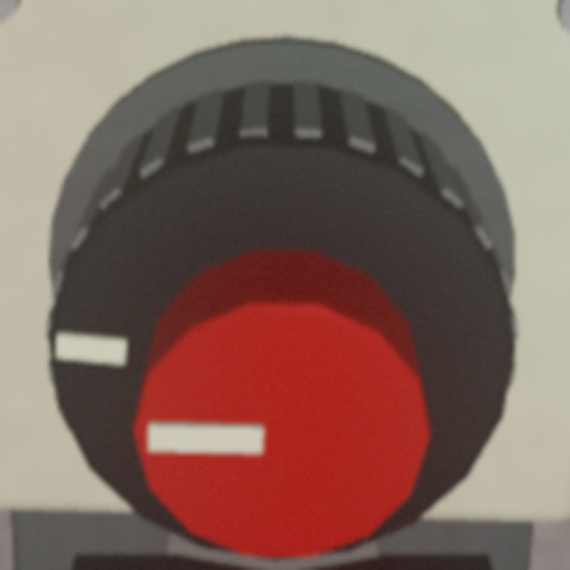

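Run:
```python
from cell import ctrl
from h import *
ctrl.move_straight([.5698,.0376,.058],vel=.03)
s=ctrl.observe();b=s;print(s['eef_pos'],s['contact_force'],s['ft_torque'])
ctrl.grip(.045,strength=40);ctrl.sleep(.2)
for i in range(3):
    s=ctrl.observe();print(s['t'],s['gripper_width'],s['eef_pos'].round(4),s['contact_force'].round(2),s['ft_torque'].round(3),s['joints'].round(2));ctrl.sleep(.1)
```

```text
[0.57007361 0.03750106 0.05836562] [-0.20817317  0.26070317  0.32529633] [-0.02084381 -0.0103352   0.04153393]
16.7333 0.05493609493959336 [0.5699 0.0376 0.0583] [-2.21  1.19  6.13] [ 0.143  0.352 -0.025] [  -9.34    3.86  -15.9    70.22    0.   -120.34]
16.8333 0.05479184391728465 [0.5699 0.0376 0.0583] [-2.29  0.19  5.21] [ 0.152  0.373 -0.027] [-9.3400e+00  3.8600e+00 -1.5900e+01  7.0220e+01  1.0000e-02 -1.2034e+02]
16.9333 0.0548795279987584 [0.5699 0.0376 0.0583] [-1.69  1.31  5.82] [ 0.163  0.334 -0.023] [  -9.34    3.86  -15.9    70.22    0.   -120.34]
```

```bash
cat >> h.py <<'E'
def step(ctrl,deg,n=6):
    q=np.array(ctrl._q) if hasattr(ctrl,'_q') else None
def turn_to(ctrl,q0,j6,n=8):
    q=list(q0);q[5]=j6;ctrl.move_joints(q);M=[]
    for i in range(n):
        ctrl.sleep(.02);s=ctrl.observe();M.append(np.r_[s['ft_torque'][2],s['contact_force']])
    M=np.array(M);print(round(s['t'],2),round(j6,1),s['joints'][5].round(2),'Mz %.4f sd %.4f'%(M[:,0].mean(),M[:,0].std()),M[:,1:].mean(0).round(1),flush=True)
    return M[:,0].mean()
E
python3 - <<'E'
from cell import ctrl
from h import *
q0=[-9.34,3.86,-15.9,70.22,0,-120.34]
q0=ctrl.observe()['joints'];np.save('q0.npy',q0)
for k in range(1,9): turn_to(ctrl,q0,q0[5]+5*k)
print(ctrl.observe()['eef_pos'],ctrl.observe()['gripper_width'])
E
```

```text
17.42 -115.3 -115.45 Mz -0.1754 sd 0.0505 [-3.2 -0.1  4.8]
17.8 -110.3 -110.42 Mz -0.2176 sd 0.0361 [-4.8 -0.5  5.5]
18.18 -105.3 -105.42 Mz -0.2102 sd 0.0201 [-5.6 -1.1  6.3]
18.57 -100.3 -100.42 Mz -0.2176 sd 0.0406 [-7.  -0.9  7.2]
18.95 -95.3 -95.42 Mz -0.2267 sd 0.0326 [-7.8 -1.1  7.8]
19.33 -90.3 -90.42 Mz -0.2360 sd 0.0163 [-8.9 -1.2  8.9]
19.72 -85.3 -85.42 Mz -0.2211 sd 0.0323 [-10.3  -0.7   9.7]
20.1 -80.3 -80.42 Mz -0.2088 sd 0.0336 [-11.2  -0.6  10.3]
[0.56847647 0.03762711 0.05830598] 0.054633840259513976
```

Run:
```python
from cell import ctrl
from h import *
ctrl.grip(.085)
s=ctrl.observe();print(s['t'],s['eef_pos'].round(4),s['joints'].round(2),s['contact_force'].round(2),s['ft_torque'].round(3))
a=90+s['joints'][0]-s['joints'][5]
f=wframe(ctrl,'w8')
print(a); ctrl.move_straight([.5678,.0375,.058],vel=.03,ori=ori(a))
ctrl.sleep(.1);M=[]
for i in range(8): ctrl.sleep(.02);M.append(ctrl.observe()['ft_torque'][2])
print('free Mz',np.mean(M))
ctrl.grip(.045,strength=40);ctrl.sleep(.2)
s=ctrl.observe();print(s['t'],s['eef_pos'].round(4),s['joints'].round(2),s['contact_force'].round(2),s['ft_torque'].round(3))
```

```text
20.5083 [0.57   0.0376 0.0582] [-9.340e+00  3.870e+00 -1.590e+01  7.020e+01  1.000e-02 -8.036e+01] [-0.41  0.69  1.39] [ 0.014  0.007 -0.008]
161.02084156744473
free Mz 0.006127167333635823
21.625 [0.5682 0.0374 0.0584] [-9.390e+00  3.520e+00 -1.625e+01  7.018e+01 -1.000e-02 -8.041e+01] [ 0.54 -1.01  3.33] [-0.221 -0.361 -0.003]
```

View pics/w8.png

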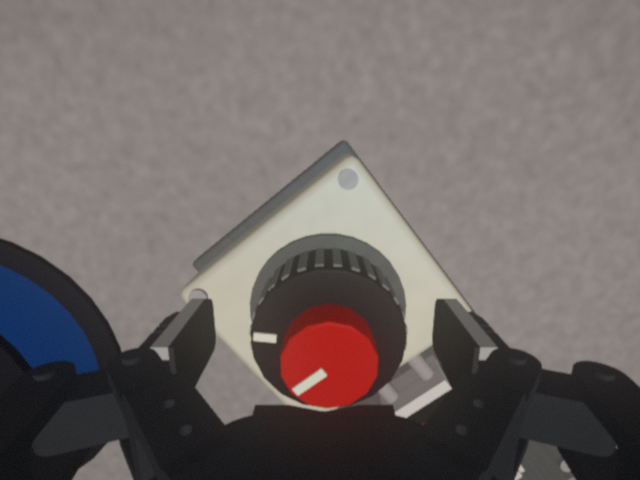

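The outer knob followed the turn of about 40° (mark still at the left finger) and the red one stayed put. I continue with finer steps, watching the moment.

Run:
```python
from cell import ctrl
from h import *
q0=ctrl.observe()['joints'];np.save('q1.npy',q0)
b=[]
for k in range(1,9):
    m=turn_to(ctrl,q0,q0[5]+2.5*k,n=12)
    if k>=2:b.append(m)
    if k>=4 and abs(m-np.mean(b[:2]))>.05: print('change');break
s=ctrl.observe();print(s['eef_pos'].round(4),s['tau'][5])
```

```text
22.07 -77.9 -77.95 Mz -0.1932 sd 0.0329 [-0.7 -0.2  3.5]
22.52 -75.4 -75.46 Mz -0.1542 sd 0.0596 [-2.4  0.3  4.5]
22.98 -72.9 -72.93 Mz -0.2215 sd 0.0294 [-3.1  0.5  5.3]
23.43 -70.4 -70.43 Mz -0.2365 sd 0.0293 [-4.   1.   6.1]
23.88 -67.9 -67.93 Mz -0.2318 sd 0.0205 [-4.5  0.9  6.3]
24.32 -65.4 -65.43 Mz -0.2315 sd 0.0308 [-5.   1.4  6.9]
24.77 -62.9 -62.93 Mz -0.2209 sd 0.0251 [-5.4  1.6  7.1]
25.23 -60.4 -60.43 Mz -0.2257 sd 0.0319 [-5.8  1.9  7.6]
[0.5675 0.0377 0.0584] -0.22462843917310238
```

Run:
```python
from cell import ctrl
from h import *
q0=np.load('q1.npy')
for k in range(9,17):
    m=turn_to(ctrl,q0,q0[5]+2.5*k,n=12)
    print('   tau',np.round([ctrl.observe()['tau'][5]],4))
    if abs(m+.226)>.045: print('change');break
f=ctrl.grab_frame('top');pickle.dump(f,open('pics/top1.pkl','wb'));crop(f,230,200,340,280,7,'pics/c9.png')
```

```text
25.68 -57.9 -57.93 Mz -0.2157 sd 0.0206 [-6.4  2.   7.9]
   tau [-0.2234]
26.12 -55.4 -55.43 Mz -0.2198 sd 0.0242 [-6.8  2.5  8.5]
   tau [-0.2182]
26.57 -52.9 -52.93 Mz -0.2081 sd 0.0262 [-7.3  2.9  8.5]
   tau [-0.2169]
27.02 -50.4 -50.43 Mz -0.2030 sd 0.0169 [-7.7  3.4  8.7]
   tau [-0.2158]
27.48 -47.9 -47.93 Mz -0.2197 sd 0.0324 [-7.8  3.9  9. ]
   tau [-0.2148]
27.93 -45.4 -45.43 Mz -0.2035 sd 0.0324 [-8.1  4.1  9.8]
   tau [-0.2139]
28.38 -42.9 -42.93 Mz -0.2040 sd 0.0420 [-8.6  4.4 10.1]
   tau [-0.2129]
28.82 -40.4 -40.43 Mz -0.2120 sd 0.0203 [-8.8  4.9 10.3]
   tau [-0.2122]
```

View pics/c9.png

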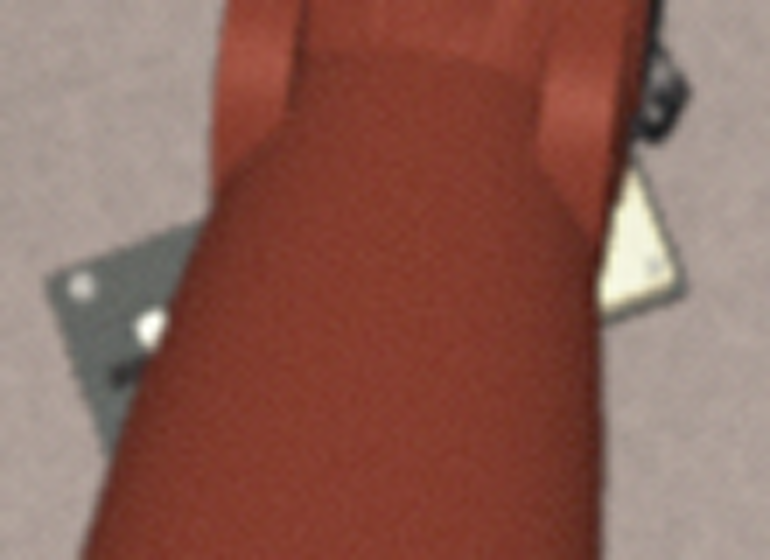

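Run:
```python
from cell import ctrl
from h import *
f=ctrl.grab_frame('scene');pickle.dump(f,open('pics/scene1.pkl','wb'));crop(f,300,210,440,310,5,'pics/c10.png')
print(ctrl.observe()['t'])
```

```text
28.925
```

View pics/c10.png

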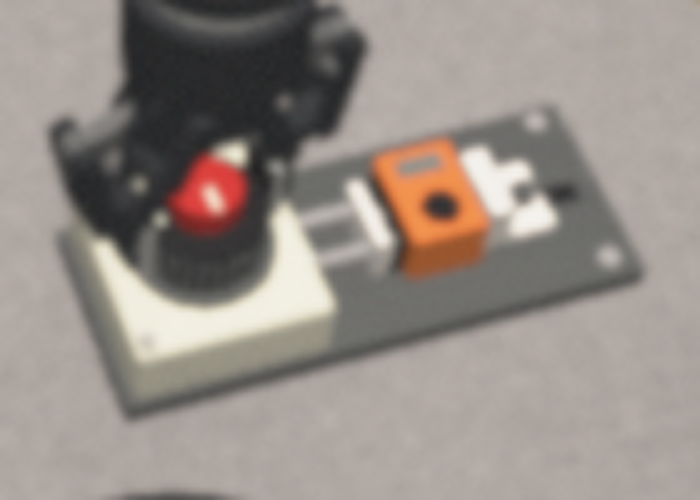

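Run:
```python
from h import *
f=pickle.load(open('pics/scene1.pkl','rb'))
g=f['color'][218:270,365:420];cv2.imwrite('pics/c11.png',cv2.resize(g,None,fx=14,fy=11.5,interpolation=cv2.INTER_LANCZOS4))
uy=np.array([np.cos(np.radians(109.5)),np.sin(np.radians(109.5))]);ux=np.array([uy[1],-uy[0]])
o=np.array([.541,.1175])
# overlay predicted lines: housing contact geometry
im=cv2.resize(f['color'][210:310,300:440],None,fx=5,fy=5,interpolation=cv2.INTER_CUBIC)
def W(x,y,z): p=o+ux*x+uy*y; return np.array([p[0],p[1],z])
def px(X): return tuple(int(v) for v in (proj(f,X)-[300,210])*5+2)
for (x,y,z) in [(-48,-40,45),(48,-40,45),(48,-130,45),(-50,110,12),(50,110,12)]: cv2.circle(im,px(W(x/1e3,y/1e3,z/1e3)),3,(0,0,255),1)
for y in (0,10,20,30,40,50): cv2.line(im,px(W(.025,y/1e3,.042)),px(W(-.025,y/1e3,.042)),(0,255,0) if y%20 else (255,0,0),1)
cv2.imwrite('pics/c12.png',im)
```

```text
(no output)
```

View pics/c11.png

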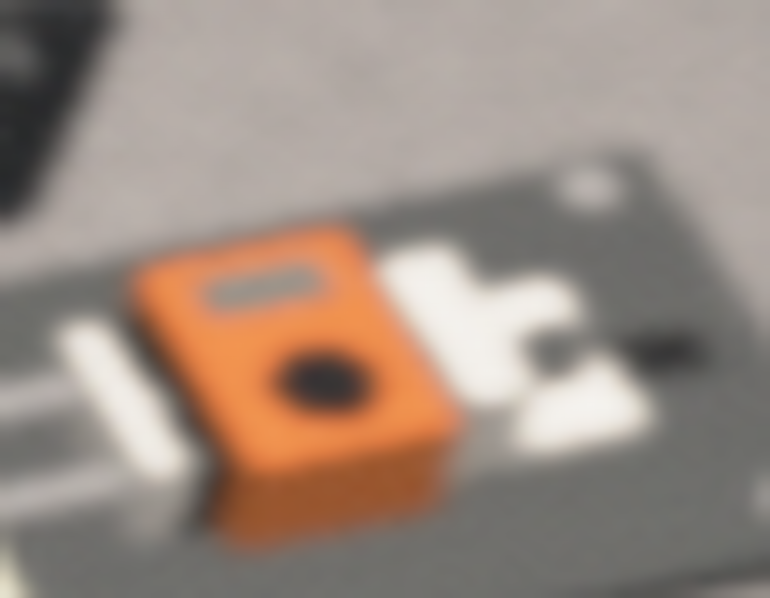

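View pics/c12.png

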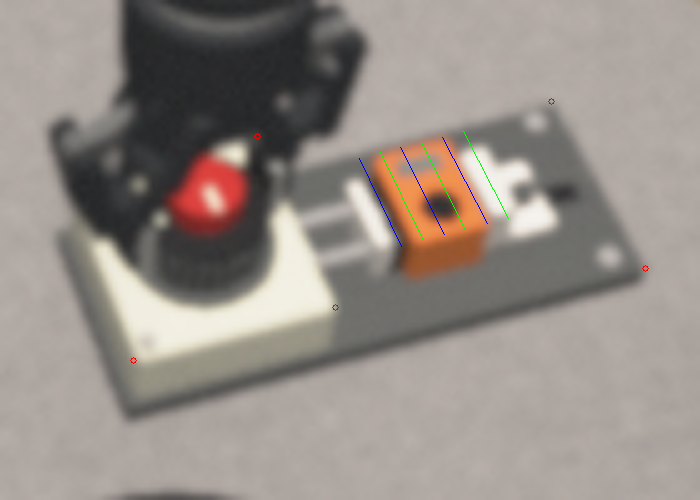

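Pad is against the housing, which has moved to about y=23.5 mm. The stop face is still a few mm away, which fits the flat moment so far. I continue in fine steps.

```bash
cat >> h.py <<'E'
def tstep(ctrl,q0,j6,n=6):
    q=list(q0);q[5]=j6;ctrl.move_joints(q);M=[];T=[]
    for i in range(n):
        ctrl.sleep(.02);s=ctrl.observe();M.append(s['ft_torque'][2]);T.append(s['tau'][5])
    print(round(s['t'],2),round(j6,1),'Mz %.4f tau %.4f first %.4f'%(np.mean(M),T[-1],T[0]),s['contact_force'].round(1),flush=True)
    return T[-1]
E
python3 - <<'E'
from cell import ctrl
from h import *
q0=np.load('q1.npy');p=-.2122
for k in range(1,11):
    t=tstep(ctrl,q0,q0[5]+40+2.5*k)
    if abs(t-p)>.012: print('change');break
    p=t
E
```

```text
29.27 -37.9 Mz -0.1970 tau -0.2037 first -0.1214 [-10.    5.5   9.9]
29.62 -35.4 Mz -0.2120 tau -0.2030 first -0.1206 [-8.6  5.7 10.4]
29.98 -32.9 Mz -0.2154 tau -0.2023 first -0.1200 [-9.   6.3 10.6]
30.32 -30.4 Mz -0.2145 tau -0.2017 first -0.1193 [-9.8  6.6 11.2]
30.68 -27.9 Mz -0.2085 tau -0.2011 first -0.1187 [-10.2   7.   11.8]
31.02 -25.4 Mz -0.2159 tau -0.2004 first -0.1180 [-9.4  8.7 11. ]
31.38 -22.9 Mz -0.2019 tau -0.2000 first -0.1176 [-10.4   9.   10.6]
31.73 -20.4 Mz -0.2008 tau -0.1995 first -0.1171 [-10.8   9.5  11.7]
32.08 -17.9 Mz -0.1863 tau -0.1880 first -0.1052 [-10.8  10.1  11.4]
32.42 -15.4 Mz -0.1515 tau -0.1625 first -0.0796 [-9.4  9.4 11.6]
change
```

Contact felt at about j6 = −19°. The moment now shifts at about 0.01 N·m per degree, as specified, and stands at about 3.7 N. Go on to about 10–11 N.

Run:
```python
from cell import ctrl
from h import *
q0=np.load('q1.npy')
for j in(-12.9,-10.4,-8.8):
    t=tstep(ctrl,q0,j); F=(t+.1993)*100;print('F~',F)
    if F>10: break
t=tstep(ctrl,q0,j,n=12)
```

```text
32.77 -12.9 Mz -0.1607 tau -0.1370 first -0.0537 [-9.8 10.2 11.8]
F~ 6.230966702401639
33.12 -10.4 Mz -0.1315 tau -0.1118 first -0.0289 [-10.   11.8  11.9]
F~ 8.752546321898699
33.48 -8.8 Mz -0.1011 tau -0.0998 first -0.0570 [-10.9  11.2  12.2]
F~ 9.947230855301022
33.92 -8.8 Mz -0.1022 tau -0.1033 first -0.1034 [-10.5  10.5  12.5]
```

Run:
```python
from cell import ctrl
from h import *
q0=np.load('q1.npy')
tstep(ctrl,q0,-7.8)
ctrl.grip(.085)
s=ctrl.observe();print(s['t'],s['gripper_width'],s['contact_force'],s['ft_torque'])
f=wframe(ctrl,'w9')
ctrl.move_straight([.5678,.0375,.2],vel=.12)
ctrl.reach([.534,.136,.26],ori(19.5))
f=wframe(ctrl,'w10');crop(f,230,90,430,370,2,'pics/c13.png');s=ctrl.observe();print(s['t'],s['contact_force'],s['eef_pos'])
```

```text
34.27 -7.8 Mz 0.0048 tau -0.0076 first 0.0158 [-10.3  11.6  13.1]
34.6833 0.08506516127233815 [-0.34949093  0.29478886  0.86073421] [-0.04255492  0.01046703  0.00834562]
37.3667 [ 0.26821171 -1.78138514 -0.15701659] [0.53394022 0.13576119 0.25952131]
```

View pics/w9.png

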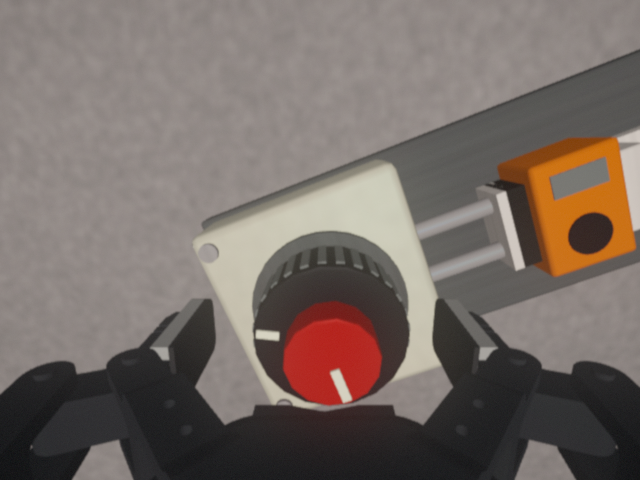

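View pics/c13.png

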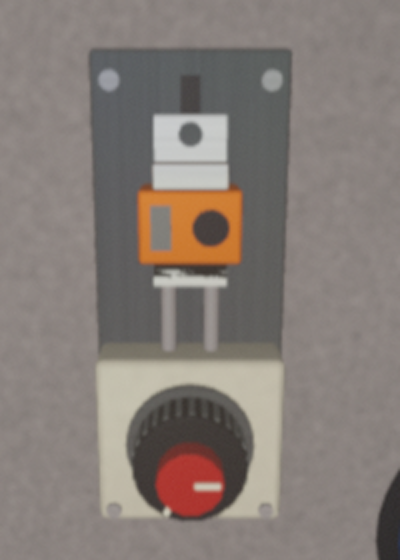

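The housing is square, clamped between pad and stop. The red mark still points along clamp +x as at the start, and the gripper is clear. Hand in.

Run:
```python
from cell import ctrl
print(ctrl.close_job())
```

```text
the job is handed in; nothing more can be done
None
```

The housing is clamped between pad and stop with an estimated 10–11 N, and I handed the job in at about 37 s. No verdict was reported.

**What I did:** I put the largest orange housing flat on the bed, square in the gap, and let it go. I then turned only the black knob clockwise by about 113°, re-gripping once to re-centre. Contact with the stop came at about j6 = −19°. I turned another 11°, then released and retreated.

**Last checks:**
- **Squeeze:** the rest moment shifted by about 0.10 N·m up to the last 1° step, which means about 10 N. The angle past contact gives 9–10 N.
- **Last step not confirmed:** after that final 1° step the moment read −0.008 N·m, off the trend. I took this as lying inside the drag band because the move was so small, so the last newton or so comes from the angle alone.
- **Pad position:** my first camera estimate of the pad face was about −3 mm, but later views and the contact angle point to about −9 mm. I went by the felt contact.
- **Final pictures:** the housing stands square against the stop, the red knob's mark is unchanged, and the gripper is clear. I did not re-check the other things on the bench in a final overview picture.

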